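# Load the orbital shaker: each vessel in the holder made for it

## Robot

A 6-joint arm with a two-finger parallel gripper is mounted at the origin on a cart in front of the work surface, level with it; the furniture and walls round the work are solid. World frame = base frame: x ahead of the robot, y to its left, z up, the work surface at z = 0. Lengths are in m, angles in rad, forces in N, time in s.
With the tool pointing down it reaches from about 0.275 to 0.85 m from the base axis. Payload 5.2 kg.
Tool frame: the origin (TCP) lies at the very end of the fingers, on their centre line; the grasp point (between the pads) lies 19 mm behind it (tcp_to_grasp is the distance from the TCP to the grasp point, in m); z points along the fingers, y is the line along which they close (so a half turn about z gives the same grasp; the last joint's range is limited). The gripper opens to 85 mm and grips with 20 to 120 N. Pads are 22 mm wide; open, the fingers measure 114 mm over their backs; the gripper's body (76 mm by 85 mm) begins 54 mm behind the grasp point. The pads swing forward as they close: fully open they stand 13 mm farther back than shut.
Start: joints at [-1.323, 0.259, 1.535, -0, 1.348, -0.203], TCP at [0.24, -0.495, 0.231] pointing down, gripper open.
Joint ranges: [-3.14, 3.14], [-0.91, 2.08], [0.19, 2.58], [-1.22, 4.36], [0.22, 2.71], [-3.12, 3.12]. Speed limits (rad/s): [2.57, 2.57, 3.14, 3.14, 3.14, 3.14].

## Interface

Orientations are given as a unit quaternion [x, y, z, w].
In Python, from cell import * gives the robot as it stands. The module is installed in compiled form; this text tells all that it offers.
- The arm moves only by the shell command python3 -m jog 'ROWS' [OPENING] [FORCE]. ROWS is a JSON object of lists of equal length, an entry for each row: "slide": the shift along the tool's x, y, z in cm, a list of three; "rot": the turn, a rotation vector about the tool's x, y, z in degrees, a list of three. In form: {"slide": [[x, y, z], ...], "rot": [[wx, wy, wz], ...]}. A call has 1 to 10 rows; each row shifts and turns the commanded pose from where the row before left it, along the tool's axes as they then stand; what a row does not reach is not made up. A row lasts 1/12 s, in which the tool goes at most 41.7 mm and 7.16 degrees, less where a joint would pass 70% of its speed; a pose out of reach is approached as far as the arm can. A call is refused whole if a number of a shift passes 4.17 or a number of a turn 7.16, either way. A call with a gripper value outside its range is refused whole. OPENING is the opening in per cent of the stroke, from 0 (shut) to 100 (fully open), set as the call begins (- or left out, the last holds). The fingers move at their own pace and stop on an object; FORCE is the grip in N (left out, the last holds). Time passes only in rows, so rows that do not move let the fingers close. It gives the time, the measured TCP pose, the force, the opening and the grip force at its end, in the units of the state.
- sense(): the state, without advancing time (a new reading comes with each control period).
- capture(name): name is "scene" or "side" or "wrist"; returns a dict with "pixels" (480x640x3 uint8, red, green, blue), "vertical_fov" (degrees; the focal length in pixels is half the picture's height over the tangent of half this angle, whatever the lens; pixels are square), "cx", "cy" (the principal point, pixels), "k1" (the pictures are not rectified: a ray, as slopes to the right and down, at radius r is drawn at 1 + k1 r^2 times it, then the intrinsics apply), "cam_to_world" (4x4, takes a point from camera to world coordinates). Camera axes: x right, y down, z forward; pixel columns grow to the right and rows downward; lengths in m; the calibration is good to about 2 mm. A picture is of the moment at which its call begins. There is no depth.
- sign_off(): hands the job in; it is judged then, once.
The state is a dict: "clock": time; "joint_positions": joint angles; "dq": joint speeds; "joint_efforts": joint torques, N m; "ee_pos": TCP position; "ee_rot": TCP orientation; "force": force on the tool from outside, world axes, zero at the start; "torque": the same for the moment, N m; "opening": finger opening in m; "grip_force": force on a finger pad.
Only numpy, scipy, OpenCV 4.12 (cv2) and the standard library are available. Lean on these libraries where they do the work, as an engineer would, in place of code of your own. Each camera call takes 0.05 s, during which the arm holds its last target. There are 200 camera calls.

## Task

Load the orbital shaker for its next run: take the conical flask, the red-capped bottle, the green-capped square bottle and the small vial that stand loose on the left of the worktop and stand each one upright, fully down, in the holder on the shaker platform that is made for its shape and size. Set each down gently rather than letting it drop, do not tip any of them over, let go of all of them, and leave the glass beaker that stands among them standing where it is.

Things in the scene. Friction and masses are not known exactly. Their poses are not given: they have to be found in the camera images.
- shaker: Orbital shaker, off, fixed, on the right half of the worktop: white housing, control panel facing the robot, square perforated aluminium platform 270 x 270 mm. Origin: centre of its underside on the worktop; platform top 84 mm above it; x from panel to rear, y left. Four holders are screwed on at x, y = +-62 mm; which is at which corner differs from start to start.
- flask_clamp: Flask clamp of bare steel, for a 65 mm flask: base disc with six upright steel strips (rigid) and a thin dark spring round them. 71 mm between facing strips, flared to 88 mm at the tips, 40 mm above its underside. Fixed on the platform. Origin: centre of its underside on the platform; the floor the flask stands on is 4 mm above that; z up.
- bottle_clamp: Bottle clamp coated in blue plastic, for a 56 mm round bottle: base disc with four wide upright straps (rigid), 62 mm between facing straps, flared to 78 mm at the tips, 38 mm above its underside. Fixed on the platform. Origin: centre of its underside on the platform; the floor the bottle stands on is 4 mm above that; z up.
- square_seat: Square seat of black plastic, for a square 38 mm bottle: four walls 44 mm apart inside, lips flared to 60 mm apart at the top, 33 mm high, open at the corners. Fixed on the platform; the walls' inner faces look along its x and y axes. Origin: centre of its underside on the platform; its floor is 4 mm above that; z up.
- vial_block: Square red anodised block, 56 x 56 x 22 mm, for one 21 mm vial: a round well, 27 mm in diameter, countersunk to 43 mm at the top face. Fixed on the platform. Origin: centre of its underside on the platform; the floor of the well is 4 mm above that; z up.
- flask: Loose conical glass flask with pink content, 65 mm across the base, 105 mm tall, about 90 g. Take it near the top of the neck: to a gripper it is a plain cone, 33 mm wide 84 mm up and 25 mm wide at the lip; it holds there without slipping. The similar things along the rear wall are stock and stay. Origin: centre of its underside, z up its axis.
- bottle: Loose clear glass bottle with a red screw cap (fixed on it), round, 56 mm across up to 66 mm, 109 mm tall, about 200 g; cap 42 mm across, straight-sided from 71 to 107 mm up. The similar bottles along the rear wall are stock and stay. Origin: centre of its underside, z up its axis.
- buffer: Loose green-capped bottle, light green, square with rounded corners, 38 x 38 mm, 86 mm tall, about 90 g; flat sides square to its x and y axes up to 58 mm, cap 31 mm across. It enters its seat only with its sides roughly along the seat's walls (any of the four ways round). The similar bottles along the rear wall are stock and stay. Origin: centre of its underside, z up its axis.
- vial: Loose small round glass vial with yellow content and white cap, 48 mm tall, about 20 g; body 21 mm across up to 32 mm, cap 18 mm across above 39 mm. Origin: centre of its underside, z up its axis.
- beaker: Clear glass beaker, 70 mm across (76 mm with its spout), 92 mm tall, about 100 g, standing loose among the vessels. Not part of the load: leave it standing where it is. Origin: centre of its underside, z up its axis.
Mind the look-alikes: they are no part of the job. What is shaped like the beaker but orange, turquoise or yellow is not meant.

How it is judged:
At the end, for the whole second after the job is handed in: Flask in the steel clamp, red-capped bottle in the blue clamp, square bottle in the black seat, vial in the red block: each within 8 mm of its holder's axis, its foot 1 to 8 mm above the holder's underside, upright within 0.12 rad, released, at rest; beaker upright, moved under 30 mm (horizontal distance between flask and flask_clamp below 0.008 m and z of flask in the frame of flask_clamp between 0.001 and 0.008 m and angle between each of flask, bottle, buffer, vial's own z axis and vertical below 0.12 rad and linear speed of each of flask, bottle, buffer, vial below 0.03 m/s and angular speed of each of flask, bottle, buffer, vial below 0.3 rad/s and horizontal distance between bottle and bottle_clamp below 0.008 m and z of bottle in the frame of bottle_clamp between 0.001 and 0.008 m and horizontal distance between buffer and square_seat below 0.008 m and z of buffer in the frame of square_seat between 0.001 and 0.008 m and horizontal distance between vial and vial_block below 0.008 m and z of vial in the frame of vial_block between 0.001 and 0.008 m and angle between beaker's own z axis and vertical below 0.1 rad and distance of beaker from where it was at the start of the episode below 0.03 m); the robot touches nothing.
It fails at once if the glass beaker is shoved more than 30 mm or tipped over (distance of beaker from where it was at the start of the episode above 0.03 m or angle between beaker's own z axis and vertical above 0.5 rad).
It fails at once if a vessel is tipped over (leans more than 45 degrees) (angle between any of flask, bottle, buffer, vial's own z axis and vertical above 0.785 rad).
It fails at once if a vessel is dropped into its holder (falls faster than 0.6 m/s just above the holder's floor) ((horizontal distance between flask and flask_clamp below 0.015 m and z of flask in the frame of flask_clamp between 0.006 and 0.035 m and linear speed of flask above 0.6 m/s) or (horizontal distance between bottle and bottle_clamp below 0.015 m and z of bottle in the frame of bottle_clamp between 0.006 and 0.035 m and linear speed of bottle above 0.6 m/s) or (horizontal distance between buffer and square_seat below 0.015 m and z of buffer in the frame of square_seat between 0.006 and 0.035 m and linear speed of buffer above 0.6 m/s) or (horizontal distance between vial and vial_block below 0.015 m and z of vial in the frame of vial_block between 0.006 and 0.035 m and linear speed of vial above 0.6 m/s)).
It also fails if it takes over 115 s, if anything falls off the work surface, if the arm or the gripper's body presses on something with over 40 N, if the wrist force passes 120 N, or if a joint passes its speed limit or range.

## Working session

There is one attempt and no reset: what is moved stays moved. The work goes in short steps, Python scripts to look and compute and a shell command to move; the robot and the scene stay as the last step left them, time stands still between calls to the robot, and variables do not carry over. Pictures are saved under pics/ and viewed, at most 14 in all, crops included, and the job is handed in when it is done.

```bash
mkdir -p pics; cat > h.py <<'E'
from cell import *
import numpy as np, cv2
from scipy.spatial.transform import Rotation as R
def grab(n,tag):
    c=capture(n); cv2.imwrite(f'pics/{tag}.png',c['pixels'][:,:,::-1]); 
    np.savez(f'pics/{tag}.npz',**c); return c
def load(tag): return dict(np.load(f'pics/{tag}.npz'))
def ray(c,u,v):
    f=240/np.tan(np.radians(float(c['vertical_fov']))/2)
    d=np.array([(u-c['cx'])/f,(v-c['cy'])/f]); s=d.copy()
    for _ in range(20): s=d/(1+c['k1']*(s@s))
    T=c['cam_to_world']; return T[:3,3],T[:3,:3]@np.array([s[0],s[1],1.])
def onz(c,u,v,z):
    o,d=ray(c,u,v); return o+d*(z-o[2])/d[2]
def proj(c,p):
    f=240/np.tan(np.radians(float(c['vertical_fov']))/2)
    T=c['cam_to_world']; q=T[:3,:3].T@(np.asarray(p)-T[:3,3]); s=q[:2]/q[2]; s=s*(1+c['k1']*(s@s))
    return s*f+[float(c['cx']),float(c['cy'])]
E
python3 - <<'E'
from h import *
for n in ('scene','side'):
    c=grab(n,n+'0'); print(n,c['vertical_fov'],c['k1'],c['cam_to_world'].round(3).tolist())
s=sense(); print(s['ee_pos'],s['ee_rot'],s['opening'],R.from_quat(s['ee_rot']).as_matrix().round(3).tolist())
E
```

```text
scene 50.467351916768564 0.04316855497298513 [[-0.539, -0.662, 0.521, -0.223], [-0.842, 0.433, -0.321, 0.606], [-0.013, -0.612, -0.791, 1.134], [0.0, 0.0, 0.0, 1.0]]
side 55.99227989466151 0.021962700919927688 [[0.362, -0.439, 0.822, -0.652], [-0.932, -0.159, 0.325, -0.299], [-0.012, -0.884, -0.467, 0.744], [0.0, 0.0, 0.0, 1.0]]
[ 0.23954144 -0.49457036  0.23055222] [ 9.74704443e-01  2.23496169e-01 -8.26902298e-06 -8.43376410e-04] 0.0854630062343269 [[0.9, 0.436, -0.0], [0.436, -0.9, 0.002], [0.0, -0.002, -1.0]]
```

View pics/scene0.png

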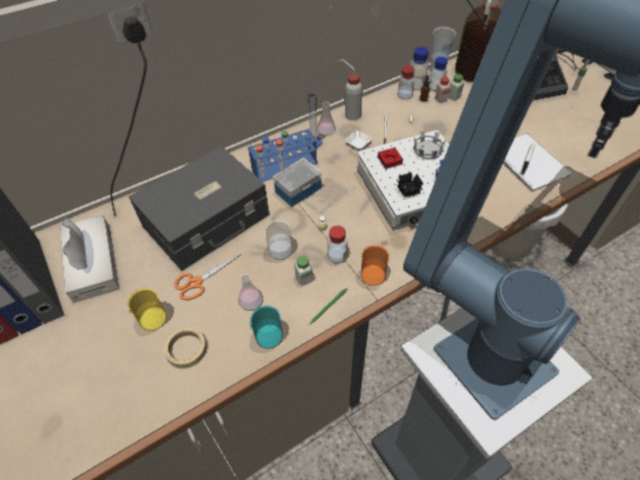

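View pics/side0.png

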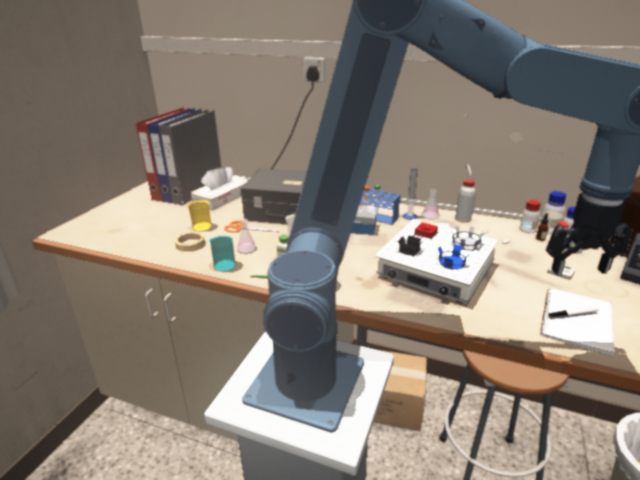

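Candidates in scene0, by pixel:
- **Flask:** loose one at (250,295). The one at (327,120) is rear stock.
- **Red-cap bottle:** loose one at (338,245). (407,82) and the tall grey one at (354,97) are stock.
- **Green-cap bottle:** loose one at (303,267). (457,87) is stock.
- **Vial:** (322,222).
- **Beaker:** clear one at (279,240). Orange (374,265), turquoise (267,327) and yellow (148,309) are decoys.

Holders: red (390,157), black (409,184), steel (430,146), and blue hidden behind the arm at about (443,170), seen in side0 at (453,257).

```bash
python3 - <<'E'
from h import *
c=load('scene0'); s=load('side0')
im=c['pixels'][130:350,180:480,::-1]; cv2.imwrite('pics/crop1.png',cv2.resize(im,None,fx=2.6,fy=2.6,interpolation=cv2.INTER_CUBIC))
for n,u,v,z in [('flaskbase',251,299,.02),('bottlecap',338,233,.107),('buffercap',303,261,.086),('vialcap',322,219,.048),('beakerrim',279,230,.092),('orange',374,253,.09),('turq',266,314,.09),('red',390,157,.106),('black',409,184,.11),('steel',430,146,.12)]:
    print(n,onz(c,u,v,z).round(3))
for n,u,v,z in [('blue',453,257,.105),('red',427,229,.106),('black',409,244,.1),('steel',467,241,.1)]: print('side',n,onz(s,u,v,z).round(3))
c=grab('wrist','w0'); print(c['vertical_fov'],c['k1'],c['cam_to_world'].round(3).tolist())
E
```

```text
flaskbase [0.449 0.41  0.02 ]
bottlecap [0.45  0.146 0.107]
buffercap [0.437 0.26  0.086]
vialcap [0.554 0.13  0.048]
beakerrim [0.553 0.264 0.092]
orange [0.357 0.098 0.09 ]
turq [0.352 0.412 0.09 ]
red [ 0.602 -0.136  0.106]
black [ 0.484 -0.112  0.11 ]
steel [ 0.564 -0.251  0.12 ]
side blue [ 0.455 -0.245  0.105]
side red [ 0.594 -0.152  0.106]
side black [ 0.495 -0.118  0.1  ]
side steel [ 0.569 -0.271  0.1  ]
61.09768735266913 -0.0010643444694264795 [[0.436, -0.854, -0.283, 0.311], [-0.9, -0.414, -0.135, -0.46], [-0.002, 0.314, -0.949, 0.373], [0.0, 0.0, 0.0, 1.0]]
```

View pics/crop1.png

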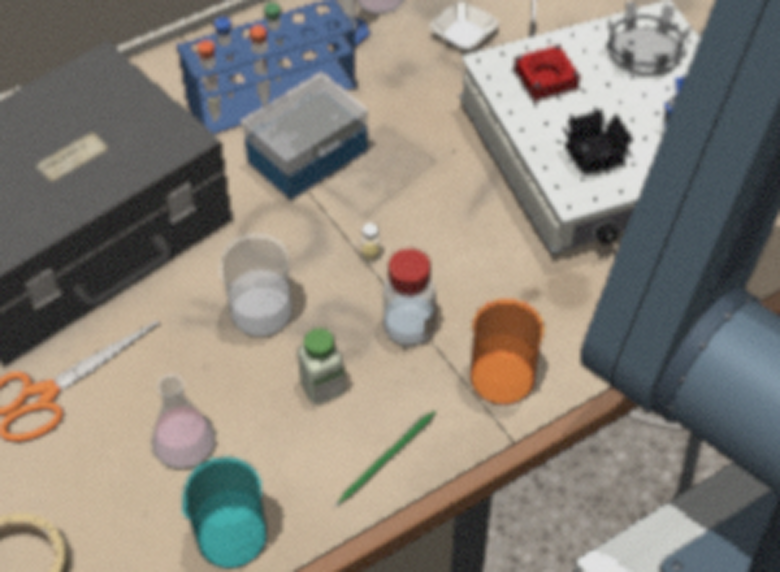

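View pics/w0.png

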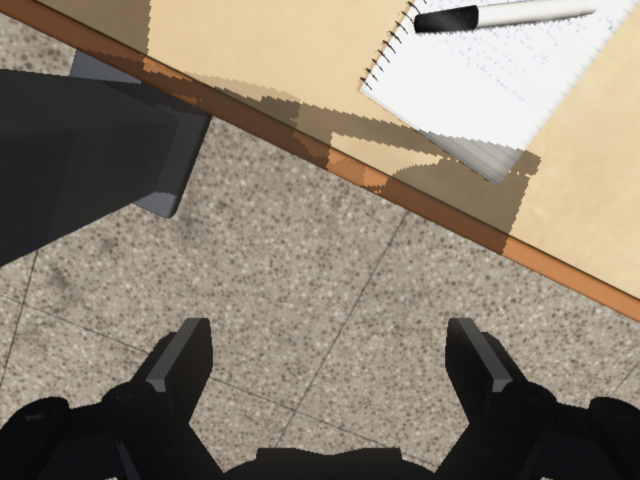

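The crop confirms the choice: clear beaker (258,285), green-cap bottle (320,365), red-cap bottle (408,300), vial (370,240) and pink flask (180,430). The wrist view shows only the notepad and the table edge. Next I look at the shaker from above.

```bash
python3 -m jog '{"slide":[[0,0,-3],[0,0,-3],[0,0,-3],[0,0,-3]],"rot":[[0,0,6.45],[0,0,6.45],[0,0,6.45],[0,0,6.45]]}' && python3 -m jog '{"slide":[[2.5,-2.2,0],[2.5,-2.2,0],[2.5,-2.2,0],[2.5,-2.2,0],[2.5,-2.2,0],[2.5,-2.2,0],[2.5,-2.2,0],[2.5,-2.2,0],[2.5,-2.2,0],[2.5,-2.2,0]],"rot":[[0,0,0],[0,0,0],[0,0,0],[0,0,0],[0,0,0],[0,0,0],[0,0,0],[0,0,0],[0,0,0],[0,0,0]]}' && python3 -m jog '{"slide":[[2.5,-2.2,0],[2.5,-2.2,0],[1.5,-1.5,0],[0,0,0],[0,0,0]],"rot":[[0,0,0],[0,0,0],[0,0,0],[0,0,0],[0,0,0]]}'
python3 - <<'E'
from h import *
c=grab('wrist','w1'); print(c['cam_to_world'].round(3).tolist())
E
```

```text
clock: 0.48
ee_pos: [0.2395, -0.4946, 0.3522]
ee_rot: [1.0, -0.003, -0.0, -0.001]
force: [0.2, -0.7, 0.8]
opening: 0.0853
grip_force: 0.0
clock: 1.32
ee_pos: [0.4905, -0.2735, 0.351]
ee_rot: [1.0, 0.0, -0.0, -0.0]
force: [-0.3, -0.3, -0.3]
opening: 0.0857
grip_force: 0.0
clock: 1.73
ee_pos: [0.5549, -0.2149, 0.3506]
ee_rot: [1.0, 0.002, -0.001, -0.0]
force: [-0.1, -0.8, -0.3]
opening: 0.0857
grip_force: 0.0
[[0.003, -0.949, -0.316, 0.635], [-1.0, -0.003, -0.001, -0.215], [-0.0, 0.316, -0.949, 0.493], [0.0, 0.0, 0.0, 1.0]]
```

View pics/w1.png

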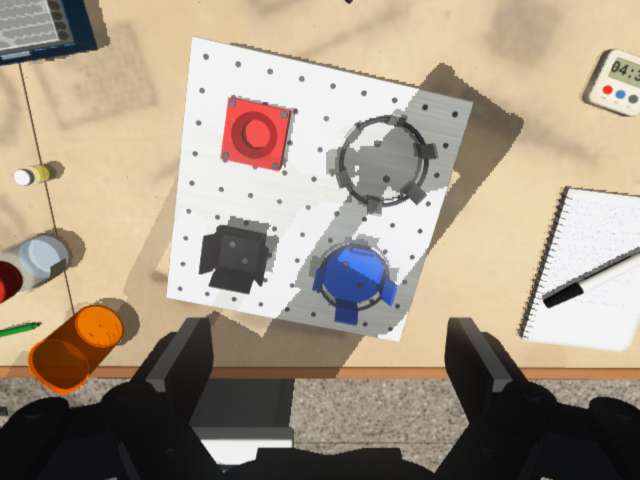

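This view shows the whole platform: corners TL (192,38), TR (473,101), BR (400,341), BL (167,297). The holders are red (257,133), steel (385,162), black (236,257) and blue (353,278).

```bash
python3 - <<'E'
from h import *
c=load('w1'); im=c['pixels']
P=[onz(c,u,v,.084)[:2] for u,v in [(192,38),(473,101),(400,341),(167,297)]]
P=np.array(P); print(P.round(4)); 
for i in range(4): print(np.linalg.norm(P[i]-P[(i+1)%4]).round(4),end=' ')
M=P.mean(0); loc=np.array([[1,1],[1,-1],[-1,-1],[-1,1]])*.135
H=(P-M).T@loc; th=np.arctan2(H[1,0]-H[0,1],H[0,0]+H[1,1]); print('yaw',np.degrees(th),M)
r=np.array([[np.cos(th),-np.sin(th)],[np.sin(th),np.cos(th)]])
for n,s in [('red',(1,1)),('steel',(1,-1)),('blue',(-1,-1)),('black',(-1,1))]:
    w=M+r@(np.array(s)*.062); print(n,w.round(4))
    col={'red':.106,'steel':.088,'blue':.088,'black':.088}[n]
    print('   px',proj(c,[*w,col]).round(1))
# red block top contour
hsv=cv2.cvtColor(im,cv2.COLOR_RGB2HSV)
m=((hsv[:,:,0]<8)|(hsv[:,:,0]>172))&(hsv[:,:,1]>150)&(hsv[:,:,2]>60)
m=m.astype(np.uint8); m[:80]=0;m[185:]=0;m[:,:210]=0;m[:,310:]=0
k=cv2.findContours(m,0,2)[0]; k=max(k,key=cv2.contourArea); print('redrect',cv2.minAreaRect(k))
# crop of seat
cv2.imwrite('pics/seat.png',cv2.resize(im[200:340,180:420,::-1],None,fx=3.3,fy=3.3,interpolation=cv2.INTER_CUBIC))
E
```

```text
[[ 0.6922 -0.0907]
 [ 0.6388 -0.3526]
 [ 0.3763 -0.2985]
 [ 0.4315 -0.0361]]
0.2674 0.2681 0.2682 0.2663 yaw -11.72178725917671 [ 0.53471411 -0.19448284]
red [ 0.608  -0.1464]
   px [254.  135.2]
steel [ 0.5828 -0.2678]
   px [381.8 160.7]
blue [ 0.4614 -0.2426]
   px [353.5 274.2]
black [ 0.4866 -0.1212]
   px [239.5 252. ]
redrect ((253.88461303710938, 133.57691955566406), (61.97269821166992, 61.188232421875), 11.309932708740234)
```

View pics/seat.png

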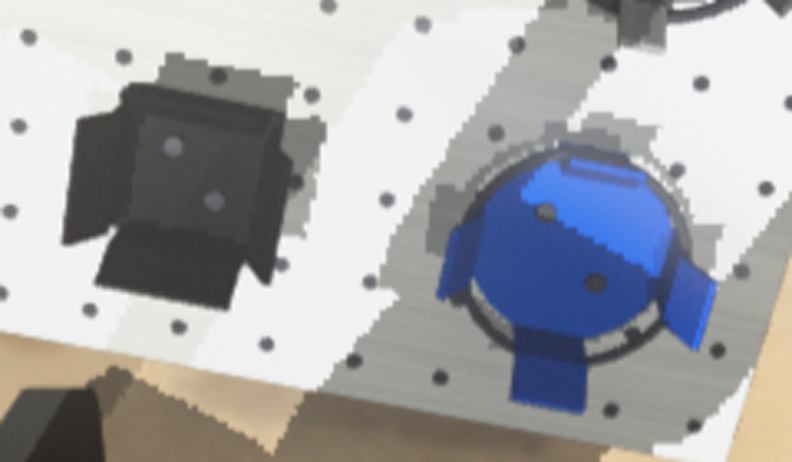

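Shaker yaw is −11.7°. The holder screw centres match the predicted pixels and the red block's edges confirm the yaw (11.3°). Next I look over the vessels.

```bash
python3 -m jog '{"slide":[[-0.3,-3.9,0],[-0.3,-3.9,0],[-0.3,-3.9,0],[-0.3,-3.9,0],[-0.3,-3.9,0],[-0.3,-3.9,0],[-0.3,-3.9,0],[-0.3,-3.9,0],[-0.3,-3.9,0],[-0.3,-3.9,0]],"rot":[[0,0,0],[0,0,0],[0,0,0],[0,0,0],[0,0,0],[0,0,0],[0,0,0],[0,0,0],[0,0,0],[0,0,0]]}' && python3 -m jog '{"slide":[[-0.3,-3.9,0],[-0.3,-3.9,0],[0,0,0],[0,0,0]],"rot":[[0,0,0],[0,0,0],[0,0,0],[0,0,0]]}'
python3 - <<'E'
from h import *
c=grab('wrist','w2')
E
```

```text
clock: 2.62
ee_pos: [0.5238, 0.1741, 0.3516]
ee_rot: [1.0, -0.001, 0.0, 0.0]
force: [0.9, -0.3, 0.8]
opening: 0.085
grip_force: 0.0
clock: 2.95
ee_pos: [0.5179, 0.2525, 0.3511]
ee_rot: [1.0, 0.001, -0.0, 0.0]
force: [-0.2, -0.5, 0.1]
opening: 0.0858
grip_force: 0.0
```

View pics/w2.png

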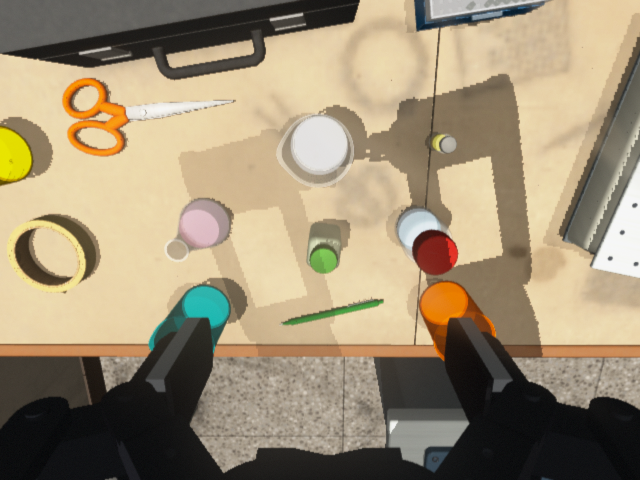

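The vessels are clear: buffer cap (323,259), bottle cap (436,252), vial cap (448,144), flask lip (177,249), beaker (320,146). I locate the caps by colour mask.

```bash
python3 - <<'E'
from h import *
c=load('w2'); im=c['pixels']; hsv=cv2.cvtColor(im,cv2.COLOR_RGB2HSV).astype(int); h,s,v=hsv[...,0],hsv[...,1],hsv[...,2]
def cen(m,box,n,z):
    x0,y0,x1,y1=box; q=np.zeros(m.shape,np.uint8); q[y0:y1,x0:x1]=m[y0:y1,x0:x1]
    k=max(cv2.findContours(q,0,2)[0],key=cv2.contourArea); (u,w),r=cv2.minEnclosingCircle(k)
    p=onz(c,u,w,z); e=onz(c,u+r,w,z); print(n,round(u,1),round(w,1),'r_mm',round(1000*abs(e-p).max(),1),p.round(4))
cen(((h<8)|(h>172))&(s>170),(400,210,480,290),'bottle cap',.107)
cen((h>45)&(h<75)&(s>150),(300,235,350,280),'buffer cap',.084)
cen((s<60)&(v>120),(430,130,465,160),'vial cap',.048)
cen((h>150)&(s>30)&(s<110),(175,190,240,255),'flask base',.03)
print('lip',onz(c,177,249,.105).round(4),'basecentre',onz(c,205,223,.01).round(4))
print('vial body',onz(c,438,142,.01).round(4),'beaker',onz(c,320,143,.02).round(4),'orange base',onz(c,445,307,.01),'turq base',onz(c,205,310,.01))
cv2.imwrite('pics/buf.png',cv2.resize(im[210:290,280:480,::-1],None,fx=4,fy=4,interpolation=cv2.INTER_CUBIC))
E
```

```text
bottle cap 435.2 251.7 r_mm 22.6 [0.4575 0.1437 0.107 ]Traceback (most recent call last):
  File "<stdin>", line 8, in <module>
  File "<stdin>", line 5, in cen
ValueError: max() iterable argument is empty
```

```bash
python3 - <<'E'
from h import *
c=load('w2'); im=c['pixels']; hsv=cv2.cvtColor(im,cv2.COLOR_RGB2HSV).astype(int); h,s,v=hsv[...,0],hsv[...,1],hsv[...,2]
print(hsv[259,323],hsv[144,448],hsv[223,205])
def cen(m,box,n,z):
    x0,y0,x1,y1=box; q=np.zeros(m.shape,np.uint8); q[y0:y1,x0:x1]=m[y0:y1,x0:x1]
    k=max(cv2.findContours(q,0,2)[0],key=cv2.contourArea,default=None)
    if k is None: print(n,'none'); return
    (u,w),r=cv2.minEnclosingCircle(k)
    p=onz(c,u,w,z); e=onz(c,u+r,w,z); print(n,round(u,1),round(w,1),'r_mm',round(1000*abs(e-p).max(),1),p.round(4))
cen((h>40)&(h<75)&(s>125),(300,235,350,280),'buffer cap',.084)
cen((s<50)&(v>90),(430,130,465,160),'vial cap',.048)
cen(((h>150)|(h<5))&(s>20)&(s<110),(175,190,240,255),'flask base',.03)
print('lip',onz(c,177,249,.105).round(4),'basecentre',onz(c,205,223,.01).round(4))
print('vial body',onz(c,438,142,.01).round(4),'beaker',onz(c,320,143,.02).round(4),'orange base',onz(c,445,307,.01),'turq base',onz(c,205,310,.01))
cv2.imwrite('pics/buf.png',cv2.resize(im[210:290,280:480,::-1],None,fx=4,fy=4,interpolation=cv2.INTER_CUBIC))
E
```

```text
[ 49 145 193] [ 25  23 188] [173  36 222]
buffer cap 323.0 260.1 r_mm 14.1 [0.4391 0.2575 0.084 ]
vial cap 446.4 143.8 r_mm 10.5 [0.5589 0.1256 0.048 ]
flask base 203.0 224.3 r_mm 29.0 [0.4634 0.4004 0.03  ]
lip [0.459  0.4053 0.105 ] basecentre [0.4593 0.4042 0.01  ]
vial body [0.5577 0.1248 0.01  ] beaker [0.557  0.2615 0.02  ] orange base [0.34440572 0.09682635 0.01      ] turq base [0.33917639 0.41532991 0.01      ]
```

View pics/buf.png

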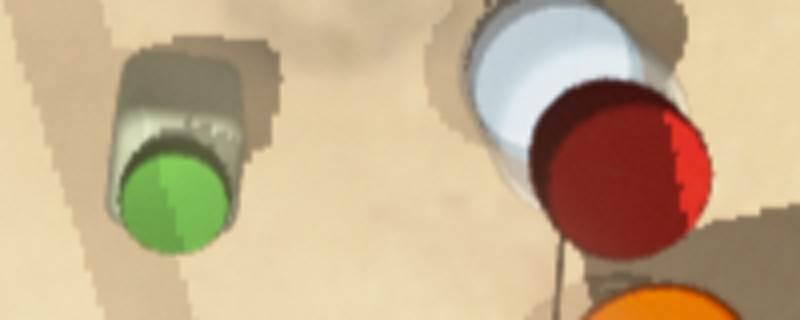

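Positions agree across the checks: flask lip and base match within 2 mm, vial cap and body within 2 mm, and cap radii are near nominal. Buffer yaw is about −6°. The bottle at (0.458, 0.144) goes first.

```bash
python3 -m jog '{"slide":[[-1.5,2.7,0],[-1.5,2.7,0],[-1.5,2.7,0],[-1.5,2.7,0],[0,0,3],[0,0,4],[0,0,4],[0,0,4],[0,0,4],[0,0,3]],"rot":[[0,0,0],[0,0,0],[0,0,0],[0,0,0],[0,0,0],[0,0,0],[0,0,0],[0,0,0],[0,0,0],[0,0,0]]}' && python3 -m jog '{"slide":[[0,0,0],[0,0,0]],"rot":[[0,0,0],[0,0,0]]}'
python3 - <<'E'
from h import *
grab('wrist','w3')
E
```

```text
clock: 3.83
ee_pos: [0.4569, 0.1413, 0.1288]
ee_rot: [1.0, -0.002, -0.001, 0.0]
force: [0.6, -0.5, 0.1]
opening: 0.0853
grip_force: 0.0
clock: 4.0
ee_pos: [0.4576, 0.1421, 0.1308]
ee_rot: [1.0, -0.001, -0.002, 0.0]
force: [-0.0, 1.7, 1.2]
opening: 0.0856
grip_force: 0.0
```

View pics/w3.png

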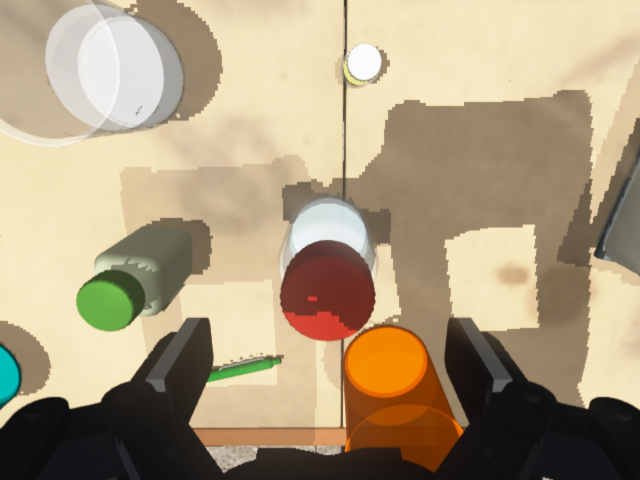

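The red cap (328,292) is centred between the fingers (about 328). The orange cup is clear of the right finger. Descend and grip.

```bash
python3 -m jog '{"slide":[[0,0,2.5],[0,0,2.4],[0,0,1],[0,0,0]],"rot":[[0,0,0],[0,0,0],[0,0,0],[0,0,0]]}' && python3 -m jog '{"slide":[[0,0,0],[0,0,0],[0,0,0],[0,0,0],[0,0,0],[0,0,0],[0,0,0],[0,0,0]],"rot":[[0,0,0],[0,0,0],[0,0,0],[0,0,0],[0,0,0],[0,0,0],[0,0,0],[0,0,0]]}' 30 50 && python3 -m jog '{"slide":[[0,0,-1],[0,0,-2],[0,0,0]],"rot":[[0,0,0],[0,0,0],[0,0,0]]}'
```

```text
clock: 4.38
ee_pos: [0.4584, 0.1436, 0.0724]
ee_rot: [1.0, -0.0, -0.0, 0.0]
force: [-1.3, -0.7, 0.6]
opening: 0.0853
grip_force: 0.0
clock: 5.05
ee_pos: [0.4595, 0.1439, 0.0739]
ee_rot: [1.0, 0.0, 0.002, 0.0]
force: [-0.1, -1.2, 6.6]
opening: 0.0406
grip_force: 49.8
clock: 5.3
ee_pos: [0.4604, 0.1444, 0.1056]
ee_rot: [1.0, 0.0, 0.003, -0.0]
force: [0.9, -0.7, -1.8]
opening: 0.041
grip_force: 50.9
```

```bash
python3 -m jog '{"slide":[[0,0,-3],[0,0,-4],[0,0,-4],[0,0,-3],[0,1.5,0],[0,2.5,0],[0,3.5,0],[0,3.5,0],[0,3.5,0],[0,3.5,0]],"rot":[[0,0,0],[0,0,0],[0,0,0],[0,0,0],[0,0,0],[0,0,0],[0,0,0],[0,0,0],[0,0,0],[0,0,0]]}' && python3 -m jog '{"slide":[[0,3.5,0],[0,3.5,0],[0,3.5,0],[0,3.5,0],[0,3.5,0],[0,2.6,0],[0,0,0],[0,0,0],[0,0,0]],"rot":[[0,0,0],[0,0,0],[0,0,0],[0,0,0],[0,0,0],[0,0,0],[0,0,0],[0,0,0],[0,0,0]]}'
python3 - <<'E'
from h import *
for i in range(3): s=sense(); print(s['ee_pos'])
grab('wrist','w4'); grab('scene','s4')
E
```

```text
clock: 6.13
ee_pos: [0.4579, -0.0371, 0.2423]
ee_rot: [1.0, 0.001, 0.0, -0.0]
force: [-0.1, -0.3, -2.4]
opening: 0.0409
grip_force: 51.6
clock: 6.88
ee_pos: [0.4582, -0.2362, 0.2419]
ee_rot: [1.0, 0.0, -0.0, -0.001]
force: [0.6, 2.0, -2.4]
opening: 0.0408
grip_force: 51.7
[ 0.45816468 -0.23621266  0.24185696]
[ 0.45816468 -0.23621266  0.24185696]
[ 0.45816468 -0.23621266  0.24185696]
```

View pics/w4.png

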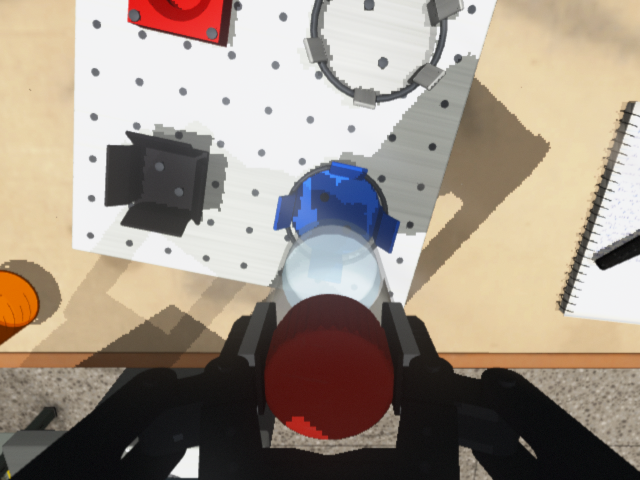

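The bottle hangs upright, base ellipse centre about (331,272). The blue clamp is behind it at about (337,212). I compare base and clamp positions.

```bash
python3 - <<'E'
from h import *
c=load('w4')
print('base',onz(c,331,272,.172).round(4)); 
for n,w in dict(red=[.608,-.1464],steel=[.5828,-.2678],blue=[.4614,-.2426],black=[.4866,-.1212]).items(): print(n,proj(c,[*w,.088]).round(1))
print('black screws mid',onz(c,(159+179)/2,(167+192)/2,.088).round(4),'blue tips', onz(c,(285+388)/2,(212+232)/2,.115).round(4))
print('platform BL corner',onz(c,73,248,.084).round(4))
print('steel screws mid',onz(c,(369+383)/2,(5+63)/2,.088).round(4))
E
```

```text
base [ 0.4485 -0.238   0.172 ]
red [187.3 -10.4]
steel [376.2  33.3]
blue [336.6 212.6]
black [171.  179.1]
black screws mid [ 0.4863 -0.1197  0.088 ] blue tips [ 0.4617 -0.242   0.115 ]
platform BL corner [ 0.4317 -0.0361  0.084 ]
steel screws mid [ 0.5824 -0.2677  0.088 ]
```

```bash
python3 - <<'E'
from h import *
c=load('w4'); print('cap',onz(c,331,367,.277).round(4))
s=load('s4'); im=s['pixels']; u,v=proj(s,[.458,-.236,.22]); print(u,v)
g=grab('side','d4'); a,b=proj(g,[.458,-.236,.22]); print(a,b)
def cr(i,u,v): u,v=int(u),int(v); return cv2.resize(i[max(v-70,0):v+70,u-60:u+60,::-1],(390,455),interpolation=cv2.INTER_CUBIC)
cv2.imwrite('pics/c4.png',np.hstack([cr(im,u,v),cr(g['pixels'],a,b)]))
E
```

```text
cap [ 0.4608 -0.2375  0.277 ]
457.5837015275391 142.01992720950375
455.0975799033229 217.9901108924193
```

View pics/c4.png

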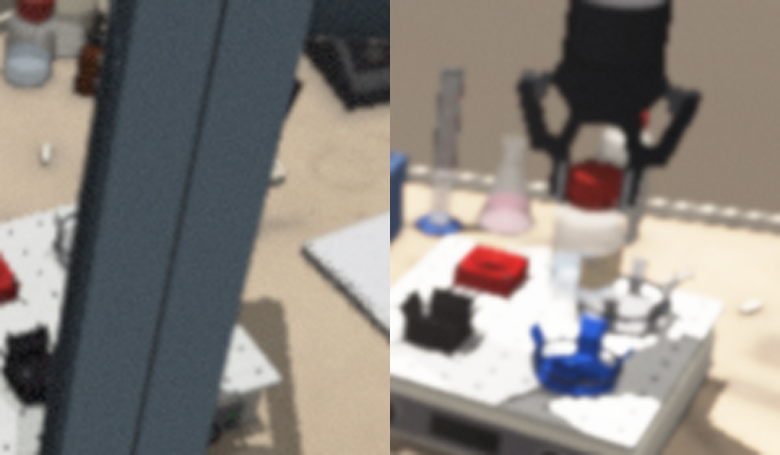

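The side crop shows the bottle upright in the grip above the blue clamp. Shift by the small offset and lower.

```bash
python3 -m jog '{"slide":[[0.3,0.6,0],[0,0,1.5],[0,0,1.5],[0,0,1],[0,0,1],[0,0,0.5]],"rot":[[0,0,0],[0,0,0],[0,0,0],[0,0,0],[0,0,0],[0,0,0]]}' && python3 -m jog '{"slide":[[0,0,0.5],[0,0,0.5],[0,0,0.5],[0,0,0.5],[0,0,0]],"rot":[[0,0,0],[0,0,0],[0,0,0],[0,0,0],[0,0,0]]}'&& python3 -m jog '{"slide":[[0,0,0.2],[0,0,0.2],[0,0,0.1],[0,0,0]],"rot":[[0,0,0],[0,0,0],[0,0,0],[0,0,0]]}'
```

```text
clock: 7.53
ee_pos: [0.4612, -0.2424, 0.186]
ee_rot: [1.0, 0.001, -0.001, -0.001]
force: [0.2, 0.1, -3.5]
opening: 0.0409
grip_force: 51.6
clock: 7.95
ee_pos: [0.4625, -0.2428, 0.1672]
ee_rot: [1.0, 0.0, 0.001, 0.0]
force: [3.7, 0.8, -2.1]
opening: 0.041
grip_force: 52.3
clock: 8.28
ee_pos: [0.4627, -0.2429, 0.1628]
ee_rot: [1.0, 0.0, 0.001, 0.0]
force: [4.6, 3.9, 0.8]
opening: 0.041
grip_force: 52.6
```

```bash
python3 -m jog '{"slide":[[0,0,0.2],[0,0,0.1],[0,0,0]],"rot":[[0,0,0],[0,0,0],[0,0,0]]}' && python3 -m jog '{"slide":[[0,0,0.1],[0,0,0]],"rot":[[0,0,0],[0,0,0]]}'
python3 - <<'E'
from h import *
g=grab('side','d5'); w=grab('wrist','w5')
cv2.imwrite('pics/c5.png',np.hstack([cv2.resize(g['pixels'][150:310,370:530,::-1],(390,390),interpolation=cv2.INTER_CUBIC),cv2.resize(w['pixels'][140:480,160:500,::-1],(390,390))]))
E
```

```text
clock: 8.53
ee_pos: [0.4631, -0.2431, 0.1617]
ee_rot: [1.0, 0.0, 0.002, 0.001]
force: [2.5, 5.3, 13.7]
opening: 0.0413
grip_force: 53.4
clock: 8.7
ee_pos: [0.4632, -0.2432, 0.1616]
ee_rot: [1.0, 0.0, 0.002, 0.001]
force: [0.3, 6.0, 18.9]
opening: 0.041
grip_force: 53.9
```

View pics/c5.png

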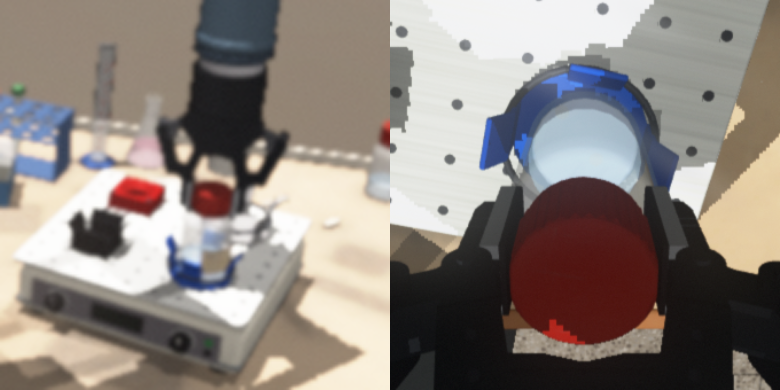

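The bottle is seated: the force rises to 19 N at the expected height, and the base sits inside the blue straps. Release, retreat and go to the buffer.

```bash
python3 -m jog '{"slide":[[0,0,-0.1],[0,0,0],[0,0,0],[0,0,0],[0,0,0],[0,0,0]],"rot":[[0,0,0],[0,0,0],[0,0,0],[0,0,0],[0,0,0],[0,0,0]]}' 100 && python3 -m jog '{"slide":[[0,0,-1],[0,0,-2],[0,0,-3.5],[0,0,-3.5],[0,-2,-2],[0,-3.5,0],[0,-3.8,0],[0,-3.8,0],[0,-3.8,0],[0,-3.8,0]],"rot":[[0,0,0],[0,0,0],[0,0,0],[0,0,0],[0,0,0],[0,0,0],[0,0,0],[0,0,0],[0,0,0],[0,0,0]]}' && python3 -m jog '{"slide":[[0,-3.8,0],[-0.3,-3.8,0],[-0.3,-3.8,0],[-0.3,-3.8,0],[-0.3,-3.8,0],[-0.3,-3.8,0],[-0.3,-3.7,0],[-0.3,-2.9,0],[0,0,0],[0,0,0]],"rot":[[0,0,0],[0,0,0],[0,0,0],[0,0,0],[0,0,0],[0,0,0],[0,0,0],[0,0,6],[0,0,0],[0,0,0]]}'
python3 - <<'E'
from h import *
c=grab('wrist','w6'); g=grab('side','d6')
im=np.hstack([cv2.resize(c['pixels'][:,:,::-1],(520,390)),cv2.resize(g['pixels'][150:310,400:514,::-1],(278,390),interpolation=cv2.INTER_CUBIC)]); cv2.imwrite('pics/c6.png',im)
E
```

```text
clock: 9.3
ee_pos: [0.4613, -0.243, 0.1589]
ee_rot: [1.0, 0.0, -0.0, -0.0]
force: [-0.4, -0.6, -0.9]
opening: 0.0855
grip_force: 0.0
clock: 10.13
ee_pos: [0.4611, -0.0344, 0.2802]
ee_rot: [1.0, -0.0, 0.0, 0.0]
force: [-0.1, 0.8, -0.6]
opening: 0.0852
grip_force: 0.0
clock: 10.97
ee_pos: [0.4398, 0.2593, 0.2797]
ee_rot: [0.999, -0.05, 0.0, 0.0]
force: [-0.1, -0.4, 0.8]
opening: 0.0855
grip_force: 0.0
```

View pics/c6.png

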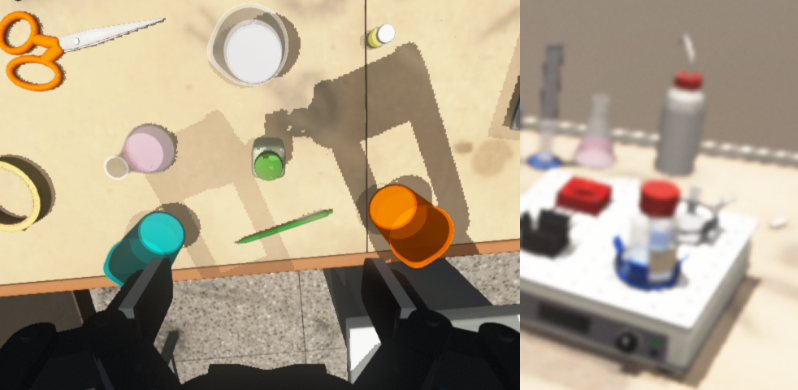

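The bottle stands upright in the blue clamp. The buffer is at about (330,203) in the full picture. I refine it numerically.

```bash
python3 - <<'E'
from h import *
c=load('w6'); im=c['pixels']; hsv=cv2.cvtColor(im,cv2.COLOR_RGB2HSV).astype(int); h,s,v=hsv[...,0],hsv[...,1],hsv[...,2]
q=((h>38)&(h<75)&(s>125)).astype(np.uint8); q[:160]=0;q[240:]=0;q[:,:290]=0;q[:,370:]=0
k=max(cv2.findContours(q,0,2)[0],key=cv2.contourArea); (u,w),r=cv2.minEnclosingCircle(k); print(u,w,r,onz(c,u,w,.086).round(4))
# body rear top edge: first row where not table (hue>23)
m=(h>24)
for col in range(306,354,4): 
    cc=m[150:205,col]; print(col,150+np.argmax(cc),hsv[150+np.argmax(cc)+4,col], end=' | ')
s_=sense(); print(s_['ee_pos'],R.from_quat(s_['ee_rot']).as_euler('xyz',degrees=True))
E
```

```text
330.25640869140625 204.1794891357422 16.78518295288086 [0.4401 0.2571 0.086 ]
306 150 [ 21  66 237] | 310 184 [ 29  50 154] | 314 173 [ 29  52 112] | 318 170 [ 27  53 106] | 322 170 [ 29  53 106] | 326 170 [ 30  53 105] | 330 170 [ 29  52 103] | 334 170 [ 30  49 104] | 338 170 [ 29  50 103] | 342 170 [ 27  53 102] | 346 172 [ 30  50 103] | 350 183 [ 30  49 115] | [0.44029437 0.25749489 0.27958783] [ 1.79964293e+02 -1.21376494e-02 -5.88457352e+00]
```

```bash
python3 -m jog '{"slide":[[0,0,3],[0,0,4],[0,0,4],[0,0,4],[0,0,4],[0,0,3],[0,0,1.9],[0,0,1],[0,0,0],[0,0,0]],"rot":[[0,0,0],[0,0,0],[0,0,0],[0,0,0],[0,0,0],[0,0,0],[0,0,0],[0,0,0],[0,0,0],[0,0,0]]}' && python3 -m jog '{"slide":[[0,0,0],[0,0,0],[0,0,0],[0,0,0],[0,0,0],[0,0,0],[0,0,0],[0,0,0]],"rot":[[0,0,0],[0,0,0],[0,0,0],[0,0,0],[0,0,0],[0,0,0],[0,0,0],[0,0,0]]}' 25 35 && python3 -m jog '{"slide":[[0,0,-1],[0,0,-2],[0,0,-4],[0,0,-4],[0,0,-4],[0,0,-3],[0,0,-1],[0,0,0],[0,0,0]],"rot":[[0,0,0],[0,0,0],[0,0,0],[0,0,0],[0,0,0],[0,0,0],[0,0,0],[0,0,0],[0,0,0]]}'
```

```text
clock: 11.9
ee_pos: [0.4411, 0.2573, 0.0309]
ee_rot: [0.999, -0.053, 0.0, -0.0]
force: [0.0, -0.2, 0.3]
opening: 0.0858
grip_force: 0.0
clock: 12.57
ee_pos: [0.441, 0.2583, 0.0315]
ee_rot: [0.999, -0.052, 0.001, -0.0]
force: [-0.6, -1.1, 6.8]
opening: 0.037
grip_force: 35.6
clock: 13.32
ee_pos: [0.4398, 0.258, 0.2201]
ee_rot: [0.999, -0.052, -0.0, -0.0]
force: [0.2, 0.1, -1.3]
opening: 0.0368
grip_force: 35.4
```

```bash
python3 -m jog '{"slide":[[0.4,1.7,0],[0.8,3.4,0],[0.8,3.4,0],[0.8,3.4,0],[0.8,3.4,0],[0.8,3.4,0],[0.8,3.4,0],[0.8,3.4,0],[0.8,3.4,0],[0.8,3.4,0]],"rot":[[0,0,0],[0,0,0],[0,0,0],[0,0,0],[0,0,0],[0,0,0],[0,0,0],[0,0,0],[0,0,0],[0,0,0]]}' && python3 -m jog '{"slide":[[0.8,3.2,0],[0.2,1.1,0],[0,0,0],[0,0,0],[0,0,0]],"rot":[[0,0,0],[0,0,0],[0,0,5.7],[0,0,0],[0,0,0]]}'
python3 - <<'E'
from h import *
c=grab('wrist','w7'); s=sense(); print(s['ee_pos'],R.from_quat(s['ee_rot']).as_euler('xyz',degrees=True))
print(proj(c,[.4866,-.1212,.088]))
E
```

```text
clock: 14.15
ee_pos: [0.4805, -0.0722, 0.2175]
ee_rot: [0.999, -0.052, -0.003, -0.001]
force: [0.2, -0.0, -1.3]
opening: 0.0369
grip_force: 35.5
clock: 14.57
ee_pos: [0.4866, -0.1142, 0.2183]
ee_rot: [0.995, -0.101, -0.002, -0.001]
force: [0.5, 0.5, -0.8]
opening: 0.0371
grip_force: 35.4
[ 0.4868436  -0.11390992  0.21879467] [-179.93587081    0.18044805  -11.5003493 ]
[337.60830332 223.17290208]
```

```bash
python3 -m jog '{"slide":[[0.1,0.7,0],[0,0,0],[0,0,1.5],[0,0,2],[0,0,1.5],[0,0,1],[0,0,0.5],[0,0,0.5],[0,0,0.5],[0,0,0]],"rot":[[0,0,0],[0,0,0],[0,0,0],[0,0,0],[0,0,0],[0,0,0],[0,0,0],[0,0,0],[0,0,0],[0,0,0]]}'&& python3 -m jog '{"slide":[[0,0,0.5],[0,0,0.5],[0,0,0.4],[0,0,0.3],[0,0,0]],"rot":[[0,0,0],[0,0,0],[0,0,0],[0,0,0],[0,0,0]]}'
```

```text
clock: 15.45
ee_pos: [0.4872, -0.1219, 0.1449]
ee_rot: [0.995, -0.102, -0.0, -0.0]
force: [0.1, -0.2, -1.7]
opening: 0.0373
grip_force: 35.5
clock: 15.87
ee_pos: [0.4869, -0.1218, 0.1276]
ee_rot: [0.995, -0.102, -0.001, -0.0]
force: [0.0, 0.4, -1.4]
opening: 0.0371
grip_force: 35.5
```

```bash
python3 -m jog '{"slide":[[0,0,0.3],[0,0,0.3],[0,0,0]],"rot":[[0,0,0],[0,0,0],[0,0,0]]}'&& python3 -m jog '{"slide":[[0,0,0.1],[0,0,0.1],[0,0,0]],"rot":[[0,0,0],[0,0,0],[0,0,0]]}'
```

```text
clock: 16.12
ee_pos: [0.487, -0.1218, 0.1218]
ee_rot: [0.995, -0.102, -0.0, -0.0]
force: [-0.3, -0.4, -0.8]
opening: 0.0373
grip_force: 35.5
clock: 16.37
ee_pos: [0.4873, -0.122, 0.1202]
ee_rot: [0.995, -0.102, -0.0, -0.0]
force: [1.1, 0.1, -1.2]
opening: 0.0371
grip_force: 35.5
```

```bash
python3 -m jog '{"slide":[[0,0,0.1],[0,0,0]],"rot":[[0,0,0],[0,0,0]]}'&& python3 -m jog '{"slide":[[0,0,0.1],[0,0,0]],"rot":[[0,0,0],[0,0,0]]}'
```

```text
clock: 16.53
ee_pos: [0.4874, -0.1221, 0.1195]
ee_rot: [0.995, -0.102, 0.0, 0.0]
force: [-0.2, -0.2, 0.1]
opening: 0.0371
grip_force: 35.5
clock: 16.7
ee_pos: [0.4875, -0.1221, 0.1195]
ee_rot: [0.995, -0.102, 0.0, 0.0]
force: [-3.6, 0.3, 8.9]
opening: 0.0372
grip_force: 36.5
```

The floor is felt at the expected height. Release, rise and go to the vial.

```bash
python3 -m jog '{"slide":[[0,0,-0.1],[0,0,0],[0,0,0],[0,0,0],[0,0,0],[0,0,0]],"rot":[[0,0,0],[0,0,0],[0,0,0],[0,0,0],[0,0,0],[0,0,0]]}' 100 && python3 -m jog '{"slide":[[0,0,-1],[0,0,-2],[0,0,-3.5],[0,0,-3.5],[0,0,-3],[0,-2,-1],[0.2,-3.5,0],[0.3,-3.5,0],[0.3,-3.5,0],[0.3,-3.5,0]],"rot":[[0,0,0],[0,0,0],[0,0,0],[0,0,0],[0,0,0],[0,0,0],[0,0,0],[0,0,0],[0,0,0],[0,0,0]]}' && python3 -m jog '{"slide":[[0.3,-3.5,0],[0.3,-3.5,0],[0.2,-2.6,0],[0,0,0],[0,0,0]],"rot":[[0,0,0],[0,0,0],[0,0,0],[0,0,0],[0,0,0]]}'
cat > f.py <<'E'
from h import *
def blob(c,m,guess,rad,n,z):
    u,v=map(int,proj(c,guess)); q=np.zeros(m.shape,np.uint8); a,b=max(v-rad,0),max(u-rad,0); q[a:v+rad,b:u+rad]=m[a:v+rad,b:u+rad]
    ks=cv2.findContours(q,0,2)[0]
    if not ks: print(n,'none near',u,v, cv2.cvtColor(c['pixels'],cv2.COLOR_RGB2HSV)[v,u]); return
    k=max(ks,key=cv2.contourArea); (x,y),r=cv2.minEnclosingCircle(k); p=onz(c,x,y,z)
    print(n,'px',round(x),round(y),round(r),'r_mm',round(1000*np.linalg.norm(onz(c,x+r,y,z)-p),1),p.round(4)); return p
def masks(c):
    hsv=cv2.cvtColor(c['pixels'],cv2.COLOR_RGB2HSV).astype(int); return hsv[...,0],hsv[...,1],hsv[...,2]
E
python3 - <<'E'
from f import *
c=grab('wrist','w8'); h,s,v=masks(c)
blob(c,(s<50)&(v>90),[.558,.125,.048],28,'vial cap',.048)
e=sense(); print(e['ee_pos'],R.from_quat(e['ee_rot']).as_euler('xyz',degrees=True)[2])
d=grab('side','d8'); h,s,v=masks(d); sc=grab('scene','s8')
h,s,v=masks(sc); blob(sc,(h>38)&(h<80)&(s>90),[.4866,-.1212,.174],20,'buffer cap scene',.174); blob(sc,(s<60)&(v>140),[.558,.125,.048],12,'vial scene',.048)
E
```

```text
clock: 17.2
ee_pos: [0.4872, -0.1219, 0.1191]
ee_rot: [0.995, -0.102, -0.0, -0.0]
force: [0.8, -0.6, 0.6]
opening: 0.0851
grip_force: 0.0
clock: 18.03
ee_pos: [0.5306, 0.0339, 0.2605]
ee_rot: [0.995, -0.102, 0.001, 0.0]
force: [0.5, 0.1, -0.7]
opening: 0.0857
grip_force: 0.0
clock: 18.45
ee_pos: [0.5576, 0.1262, 0.2596]
ee_rot: [0.995, -0.1, -0.0, 0.0]
force: [-0.9, -0.7, -0.6]
opening: 0.0851
grip_force: 0.0
vial cap px 331 197 11 r_mm 10.1 [0.56   0.1228 0.048 ]
[0.55745108 0.1249937  0.25959238] -11.590023142365984
buffer cap scene none near 414 165 [100  43  53]
vial scene px 322 216 16 r_mm 45.4 [0.5624 0.1258 0.048 ]
```

```bash
python3 -m jog '{"slide":[[0.2,0.1,2.9],[0,0,4],[0,0,4],[0,0,4],[0,0,4],[0,0,3],[0,0,1.5],[0,0,0.5],[0,0,0],[0,0,0]],"rot":[[0,0,0],[0,0,0],[0,0,0],[0,0,0],[0,0,0],[0,0,0],[0,0,0],[0,0,0],[0,0,0],[0,0,0]]}' && python3 -m jog '{"slide":[[0,0,0],[0,0,0],[0,0,0],[0,0,0],[0,0,0],[0,0,0],[0,0,0],[0,0,0],[0,0,0],[0,0,0]],"rot":[[0,0,0],[0,0,0],[0,0,0],[0,0,0],[0,0,0],[0,0,0],[0,0,0],[0,0,0],[0,0,0],[0,0,0]]}' 10 25 && python3 -m jog '{"slide":[[0,0,-1],[0,0,-2],[0,0,-3],[0,0,-4],[0,0,-4],[0,0,-4],[0,0,0],[0,0,0]],"rot":[[0,0,0],[0,0,0],[0,0,0],[0,0,0],[0,0,0],[0,0,0],[0,0,0],[0,0,0]]}'
python3 - <<'E'
from f import *
c=grab('wrist','w9'); h,s,v=masks(c); e=sense(); print(e['ee_pos'])
t=e['ee_pos']; print(proj(c,t))
blob(c,(s<50)&(v>90),t+[0,0,.028],45,'vial cap',t[2]+.028)
# scene check that vial left the table
cv2.imwrite('pics/w9c.png',cv2.resize(c['pixels'][150:450,120:520,::-1],(800,600)))
E
```

```text
clock: 19.43
ee_pos: [0.5604, 0.1227, 0.0214]
ee_rot: [0.995, -0.102, 0.001, -0.0]
force: [0.4, -0.7, 0.8]
opening: 0.0855
grip_force: 0.0
clock: 20.27
ee_pos: [0.5598, 0.1237, 0.0209]
ee_rot: [0.995, -0.102, 0.0, -0.0]
force: [-0.7, -0.1, 6.1]
opening: 0.0194
grip_force: 24.8
clock: 20.93
ee_pos: [0.5611, 0.1236, 0.2039]
ee_rot: [0.995, -0.102, 0.003, -0.0]
force: [-1.0, -0.3, -0.4]
opening: 0.0195
grip_force: 24.6
[0.55961513 0.12353538 0.20140599]
[327.57790955 318.74796916]
vial cap px 328 347 34 r_mm 11.2 [0.5644 0.1221 0.2294]
```

```bash
python3 -m jog '{"slide":[[0.6,1.6,0],[1.3,3.2,0],[1.3,3.2,0],[1.3,3.2,0],[1.3,3.2,0],[1.2,3.2,0],[1.2,3.2,0],[1.3,3.2,0],[0.7,1.5,0],[0,0,0]],"rot":[[0,0,0],[0,0,0],[0,0,0],[0,0,0],[0,0,0],[0,0,0],[0,0,0],[0,0,0],[0,0,0],[0,0,0]]}' && python3 -m jog '{"slide":[[0,0,0],[0,0,0]],"rot":[[0,0,0],[0,0,0]]}'
python3 - <<'E'
from f import *
c=grab('wrist','w10'); h,s,v=masks(c)
w=load('w9')
cv2.imwrite('pics/v10.png',np.hstack([cv2.resize(c['pixels'][:,:,::-1],(520,390)),c['pixels'][110:500,190:470,::-1][:370]if 0 else cv2.resize(c['pixels'][180:460,230:430,::-1],(278,390))]))
print(proj(c,[.608,-.1464,.106]))
m=(((h<8)|(h>172))&(s>130)).astype(np.uint8); k=max(cv2.findContours(m,0,2)[0],key=cv2.contourArea); b=cv2.minAreaRect(k); print(b)
E
```

```text
clock: 21.82
ee_pos: [0.6072, -0.1505, 0.1978]
ee_rot: [0.995, -0.104, -0.002, 0.0]
force: [0.1, 1.3, -0.1]
opening: 0.0192
grip_force: 24.6
clock: 21.98
ee_pos: [0.607, -0.1454, 0.1991]
ee_rot: [0.995, -0.101, -0.001, -0.001]
force: [0.2, 0.2, -0.3]
opening: 0.0193
grip_force: 24.6
[328.79512759 240.64191538]
((329.0, 235.5), (91.0, 92.0), 90.0)
```

View pics/v10.png

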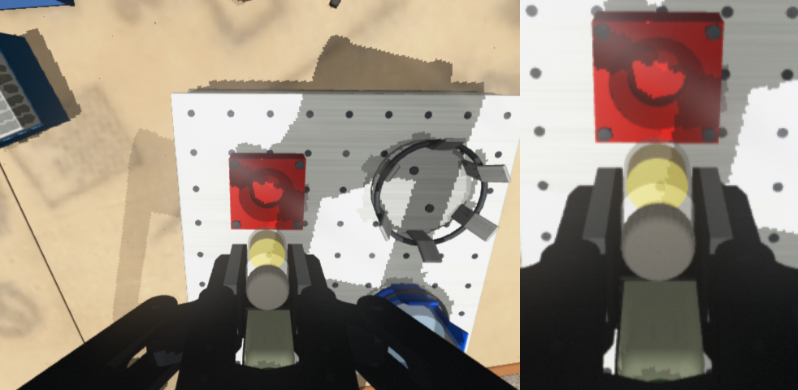

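The vial is held upright, cap about (330,353) and foot's rear edge about (330,286). The red block's top face is centred near (329,238).

```bash
python3 - <<'E'
from f import *
c=load('w10'); t=[.607,-.1454,.1991]
print('cap',onz(c,330,353,.227).round(4),'foot rear',onz(c,330,286,.179).round(4),'block',onz(c,329.2,238.2,.106).round(4), c['cam_to_world'][:3,3].round(3))
h,s,v=masks(c)
m=((h>22)&(h<32)&(s>90)&(v>60)).astype(np.uint8); m[:270]=0;m[360:]=0;m[:,:300]=0;m[:,360:]=0
k=max(cv2.findContours(m,0,2)[0],key=cv2.contourArea); print(cv2.boundingRect(k))
e=sense(); print(e['ee_pos'])
E
```

```text
cap [ 0.6097 -0.1472  0.227 ] foot rear [ 0.6114 -0.1477  0.179 ] block [ 0.6095 -0.147   0.106 ] [ 0.685 -0.162  0.341]
(307, 294, 44, 35)
[ 0.60715107 -0.14502849  0.19950237]
```

```bash
python3 -m jog '{"slide":[[0.3,0.1,0],[0,0,1.5],[0,0,2],[0,0,1.5],[0,0,1],[0,0,0.5],[0,0,0.3],[0,0,0]],"rot":[[0,0,0],[0,0,0],[0,0,0],[0,0,0],[0,0,0],[0,0,0],[0,0,0],[0,0,0]]}'&& python3 -m jog '{"slide":[[0,0,0.4],[0,0,0.4],[0,0,0.3],[0,0,0]],"rot":[[0,0,0],[0,0,0],[0,0,0],[0,0,0]]}'&& python3 -m jog '{"slide":[[0,0,0.3],[0,0,0.3],[0,0,0]],"rot":[[0,0,0],[0,0,0],[0,0,0]]}'
```

```text
clock: 22.7
ee_pos: [0.6106, -0.148, 0.1322]
ee_rot: [0.995, -0.101, -0.0, -0.0]
force: [-0.2, 0.0, -0.8]
opening: 0.0196
grip_force: 24.6
clock: 23.03
ee_pos: [0.6102, -0.1484, 0.1208]
ee_rot: [0.995, -0.102, -0.0, -0.0]
force: [0.3, 0.2, -0.8]
opening: 0.0199
grip_force: 24.6
clock: 23.28
ee_pos: [0.6101, -0.1484, 0.1146]
ee_rot: [0.995, -0.102, -0.0, -0.0]
force: [0.0, -0.3, -0.4]
opening: 0.0195
grip_force: 24.6
```

```bash
python3 -m jog '{"slide":[[0,-0.1,0.2],[0,0,0.2],[0,0,0]],"rot":[[0,0,0],[0,0,0],[0,0,0]]}'&& python3 -m jog '{"slide":[[0,0,0.1],[0,0,0]],"rot":[[0,0,0],[0,0,0]]}'&& python3 -m jog '{"slide":[[0,0,0.1],[0,0,0]],"rot":[[0,0,0],[0,0,0]]}'
```

```text
clock: 23.53
ee_pos: [0.6104, -0.1473, 0.1108]
ee_rot: [0.995, -0.102, -0.0, -0.0]
force: [0.1, -0.1, -0.8]
opening: 0.0189
grip_force: 24.6
clock: 23.7
ee_pos: [0.6106, -0.1475, 0.1102]
ee_rot: [0.995, -0.102, -0.0, -0.0]
force: [-0.3, -0.6, -0.3]
opening: 0.0196
grip_force: 24.6
clock: 23.87
ee_pos: [0.6107, -0.1475, 0.1092]
ee_rot: [0.995, -0.102, -0.0, -0.0]
force: [-0.5, -0.5, -0.4]
opening: 0.0192
grip_force: 24.6
```

```bash
python3 -m jog '{"slide":[[0,0,0.1],[0,0,0]],"rot":[[0,0,0],[0,0,0]]}'&& python3 -m jog '{"slide":[[0,0,0.05],[0,0,0]],"rot":[[0,0,0],[0,0,0]]}'
```

```text
clock: 24.03
ee_pos: [0.6109, -0.1475, 0.1089]
ee_rot: [0.995, -0.102, 0.0, 0.0]
force: [-0.8, 0.8, 4.0]
opening: 0.0195
grip_force: 25.0
clock: 24.2
ee_pos: [0.611, -0.1476, 0.1089]
ee_rot: [0.995, -0.102, 0.001, 0.0]
force: [-2.2, 0.4, 6.2]
opening: 0.0194
grip_force: 25.2
```

```bash
python3 -m jog '{"slide":[[0,0,-0.1],[0,0,0],[0,0,0],[0,0,0],[0,0,0],[0,0,0],[0,0,0]],"rot":[[0,0,0],[0,0,0],[0,0,0],[0,0,0],[0,0,0],[0,0,0],[0,0,0]]}' 100 && python3 -m jog '{"slide":[[0,0,-1],[0,0,-2],[0,0,-3.5],[0,0,-3.5],[0,0,-3.5],[0,0,-2.5],[-0.9,-1.7,0],[-1.7,-3.4,0],[-1.7,-3.4,0],[-1.7,-3.4,0]],"rot":[[0,0,0],[0,0,0],[0,0,0],[0,0,0],[0,0,0],[0,0,0],[0,0,0],[0,0,0],[0,0,0],[0,0,0]]}'  && python3 -m jog '{"slide":[[-1.7,-3.4,0],[-1.7,-3.4,0],[-1.7,-3.4,0],[-1.7,-3.4,0],[-1.7,-3.4,0],[-1.7,-3.4,0],[-1.7,-3.4,0],[-1.7,-3.4,0],[-1.7,-3.4,0],[-1.7,-3.4,0]],"rot":[[0,0,0],[0,0,0],[0,0,0],[0,0,0],[0,0,0],[0,0,0],[0,0,0],[0,0,0],[0,0,0],[0,0,0]]}' && python3 -m jog '{"slide":[[-1.7,-3.4,0],[-1.2,-1.7,0],[0,0,0],[0,0,0],[0,0,0]],"rot":[[0,0,0],[0,0,0],[0,0,0],[0,0,0],[0,0,0]]}'
python3 - <<'E'
from f import *
c=grab('wrist','w11'); e=sense(); print(e['ee_pos'],R.from_quat(e['ee_rot']).as_euler('xyz',degrees=True)[2]); h,s,v=masks(c)
print(proj(c,[.459,.4045,.02]),proj(c,[.459,.4045,.105]))
blob(c,((h>150)|(h<4))&(s>20)&(s<130)&(v>90),[.459,.4045,.02],55,'flask content',.02)
for y,x in [tuple(map(int,proj(c,[.459,.4045,.105])[::-1]))]: 
    for r in range(max(y-40,0),min(y+41,480),8): print(r,' '.join(f'{h[r,q]}/{s[r,q]}/{v[r,q]}' for q in range(x-40,x+41,8)))
E
```

```text
clock: 24.78
ee_pos: [0.6106, -0.1474, 0.1087]
ee_rot: [0.995, -0.102, -0.0, -0.0]
force: [-0.7, 0.4, -0.1]
opening: 0.0856
grip_force: 0.0
clock: 25.62
ee_pos: [0.5755, -0.0179, 0.2698]
ee_rot: [0.995, -0.102, 0.001, -0.0]
force: [0.9, 1.3, -0.3]
opening: 0.0858
grip_force: 0.0
clock: 26.45
ee_pos: [0.4775, 0.3504, 0.2699]
ee_rot: [0.995, -0.102, 0.001, -0.0]
force: [1.2, -0.6, 0.4]
opening: 0.0855
grip_force: 0.0
clock: 26.87
ee_pos: [0.4604, 0.4039, 0.2693]
ee_rot: [0.995, -0.102, 0.0, 0.0]
force: [0.1, -0.5, -0.6]
opening: 0.0857
grip_force: 0.0
[0.46062968 0.40349183 0.26922554] -11.716361437908548
[327.36880163 193.24627417] [327.12603626 215.49676412]
flask content px 326 191 29 r_mm 28.0 [0.461  0.4054 0.02  ]
175 18/78/210 19/71/231 2/37/173 0/33/184 173/30/222 173/33/223 172/32/221 1/32/168 13/43/137 19/72/230 20/69/234
183 17/75/213 16/63/202 0/34/187 172/31/225 173/30/223 171/34/222 173/33/221 171/35/220 3/31/163 20/69/233 20/68/234
191 18/78/209 18/54/193 172/32/226 175/32/225 172/33/223 173/33/221 173/35/221 172/36/220 0/33/171 18/76/218 20/64/236
199 17/78/209 17/65/20
[... 202 characters left out ...]
/233 20/64/235
215 18/78/209 18/76/211 18/75/208 4/27/215 174/42/227 174/43/227 174/41/222 14/47/168 19/67/232 20/65/234 21/65/236
223 17/77/209 18/74/206 18/75/208 17/41/225 17/61/179 17/59/174 17/62/188 18/67/231 19/68/232 20/66/233 20/65/235
231 18/77/208 19/70/231 20/68/232 18/74/209 17/47/222 18/36/225 17/74/208 18/74/214 19/68/231 19/68/233 20/69/232
239 19/68/232 19/71/232 19/68/233 20/69/232 18/76/208 18/74/206 18/74/208 18/75/207 19/68/230 19/68/230 20/66/232
247 20/69/233 20/70/232 19/71/231 20/69/232 19/71/231 17/78/207 18/74/206 18/75/207 18/72/208 20/67/231 20/66/231
255 20/69/233 20/68/232 19/70/231 19/72/229 19/69/232 19/70/229 18/75/205 18/73/207 19/73/204 18/74/152 19/68/228
```

```bash
python3 -m jog '{"slide":[[0,-0.1,2.6],[0,0,4],[0,0,4],[0,0,4],[0,0,3],[0,0,1.5],[0,0,0.5],[0,0,0],[0,0,0]],"rot":[[0,0,0],[0,0,0],[0,0,0],[0,0,0],[0,0,0],[0,0,0],[0,0,0],[0,0,0],[0,0,0]]}' && python3 -m jog '{"slide":[[0,0,0],[0,0,0],[0,0,0],[0,0,0],[0,0,0],[0,0,0],[0,0,0],[0,0,0],[0,0,0],[0,0,0]],"rot":[[0,0,0],[0,0,0],[0,0,0],[0,0,0],[0,0,0],[0,0,0],[0,0,0],[0,0,0],[0,0,0],[0,0,0]]}' 10 40 && python3 -m jog '{"slide":[[0,0,-1],[0,0,-2],[0,0,-3],[0,0,-4],[0,0,-4],[0,0,-3],[0,0,-1],[0,0,0],[0,0,0]],"rot":[[0,0,0],[0,0,0],[0,0,0],[0,0,0],[0,0,0],[0,0,0],[0,0,0],[0,0,0],[0,0,0]]}'
```

```text
clock: 27.67
ee_pos: [0.4617, 0.4051, 0.074]
ee_rot: [0.995, -0.102, 0.001, -0.001]
force: [0.7, -0.8, -0.1]
opening: 0.0854
grip_force: 0.0
clock: 28.5
ee_pos: [0.461, 0.406, 0.074]
ee_rot: [0.995, -0.102, 0.001, -0.001]
force: [-1.5, 1.0, 5.5]
opening: 0.0331
grip_force: 39.3
clock: 29.25
ee_pos: [0.46, 0.4051, 0.2522]
ee_rot: [0.995, -0.102, -0.0, 0.0]
force: [-0.0, 0.7, -2.3]
opening: 0.0333
grip_force: 39.2
```

```bash
python3 -m jog '{"slide":[[0.7,1.7,-1.5],[1.4,3.5,-1.5],[1.4,3.5,0],[1.4,3.5,0],[1.4,3.5,0],[1.4,3.5,0],[1.4,3.5,0],[1.4,3.5,0],[1.4,3.5,0],[1.4,3.5,0]],"rot":[[0,0,0],[0,0,0],[0,0,0],[0,0,0],[0,0,0],[0,0,0],[0,0,0],[0,0,0],[0,0,0],[0,0,0]]}'  && python3 -m jog '{"slide":[[1.4,3.5,0],[1.4,3.5,0],[1.4,3.5,0],[1.4,3.5,0],[1.4,3.5,0],[1.4,3.5,0],[1.4,3.5,0],[1.4,3.5,0],[1.1,2.1,0],[0,0,0]],"rot":[[0,0,0],[0,0,0],[0,0,0],[0,0,0],[0,0,0],[0,0,0],[0,0,0],[0,0,0],[0,0,0],[0,0,0]]}' && python3 -m jog '{"slide":[[0,0,0],[0,0,0]],"rot":[[0,0,0],[0,0,0]]}'
python3 - <<'E'
from f import *
c=grab('wrist','w12'); e=sense(); t=e['ee_pos']; print(t); h,s,v=masks(c)
print(proj(c,[.5825,-.2675,.088]),proj(c,t-[0,0,.06]))
blob(c,((h>150)|(h<4))&(s>20)&(s<130)&(v>60),t-[0,0,.06],60,'flask content',t[2]-.055)
E
```

```text
clock: 30.08
ee_pos: [0.522, 0.0517, 0.2796]
ee_rot: [0.995, -0.102, -0.003, -0.0]
force: [0.0, -0.6, -1.3]
opening: 0.0332
grip_force: 39.3
clock: 30.92
ee_pos: [0.5821, -0.2712, 0.2778]
ee_rot: [0.995, -0.104, -0.003, -0.001]
force: [-0.5, -0.1, -2.3]
opening: 0.0333
grip_force: 39.3
clock: 31.08
ee_pos: [0.5822, -0.2653, 0.28]
ee_rot: [0.995, -0.102, -0.002, -0.001]
force: [-0.3, 0.1, -1.9]
opening: 0.0332
grip_force: 39.3
[ 0.58239068 -0.26489605  0.28094609]
[330.62496728 203.35108952] [326.51284222 262.65051062]
flask content px 328 266 56 r_mm 29.0 [ 0.5825 -0.2657  0.2259]
```

The flask hangs straight under the tool, content at (0.5825, −0.2657). Lower it.

```bash
python3 -m jog '{"slide":[[0,0.2,1.5],[0,0,2],[0,0,2],[0,0,1.5],[0,0,1],[0,0,0.5],[0,0,0.5],[0,0,0.5],[0,0,0.5],[0,0,0]],"rot":[[0,0,0],[0,0,0],[0,0,0],[0,0,0],[0,0,0],[0,0,0],[0,0,0],[0,0,0],[0,0,0],[0,0,0]]}'&& python3 -m jog '{"slide":[[0,0,0.5],[0,0,0.4],[0,0,0.3],[0,0,0]],"rot":[[0,0,0],[0,0,0],[0,0,0],[0,0,0]]}'&& python3 -m jog '{"slide":[[0,0,0.2],[0,0,0.1],[0,0,0]],"rot":[[0,0,0],[0,0,0],[0,0,0]]}'
```

```text
clock: 31.97
ee_pos: [0.5825, -0.2681, 0.1822]
ee_rot: [0.995, -0.102, -0.0, -0.0]
force: [-0.2, -0.1, -1.4]
opening: 0.0335
grip_force: 39.3
clock: 32.3
ee_pos: [0.5823, -0.2681, 0.17]
ee_rot: [0.995, -0.102, -0.001, -0.0]
force: [0.1, 0.1, -1.2]
opening: 0.033
grip_force: 39.3
clock: 32.55
ee_pos: [0.5826, -0.2683, 0.1676]
ee_rot: [0.995, -0.102, -0.0, -0.0]
force: [-0.4, 0.1, -1.3]
opening: 0.0331
grip_force: 39.3
```

```bash
python3 -m jog '{"slide":[[0,0,0.2],[0,0,0.2],[0,0,0]],"rot":[[0,0,0],[0,0,0],[0,0,0]]}'&& python3 -m jog '{"slide":[[0,0,0.1],[0,0,0]],"rot":[[0,0,0],[0,0,0]]}'&& python3 -m jog '{"slide":[[0,0,0.1],[0,0,0]],"rot":[[0,0,0],[0,0,0]]}'
```

```text
clock: 32.8
ee_pos: [0.5825, -0.2682, 0.1633]
ee_rot: [0.995, -0.102, -0.0, -0.0]
force: [-0.1, 0.3, -1.1]
opening: 0.0333
grip_force: 39.3
clock: 32.97
ee_pos: [0.5826, -0.2682, 0.1626]
ee_rot: [0.995, -0.102, -0.0, -0.0]
force: [0.3, 0.2, -1.3]
opening: 0.0336
grip_force: 39.3
clock: 33.13
ee_pos: [0.5829, -0.2684, 0.1622]
ee_rot: [0.995, -0.102, 0.0, 0.0]
force: [0.0, -0.6, 0.8]
opening: 0.0337
grip_force: 39.6
```

```bash
python3 -m jog '{"slide":[[0,0,0.1],[0,0,0]],"rot":[[0,0,0],[0,0,0]]}'&& python3 -m jog '{"slide":[[0,0,-0.1],[0,0,0],[0,0,0],[0,0,0],[0,0,0],[0,0,0],[0,0,0]],"rot":[[0,0,0],[0,0,0],[0,0,0],[0,0,0],[0,0,0],[0,0,0],[0,0,0]]}' 100 && python3 -m jog '{"slide":[[0,0,-1],[0,0,-2],[0,0,-3.5],[0,0,-3.5],[0,0,-3.5],[0,0,-3.5],[0,0,-3],[-2,-2.5,0],[-2,-2.5,0],[0,0,0]],"rot":[[0,0,0],[0,0,0],[0,0,0],[0,0,0],[0,0,0],[0,0,0],[0,0,0],[0,0,0],[0,0,0],[0,0,0]]}' && python3 -m jog '{"slide":[[0,0,0],[0,0,0]],"rot":[[0,0,0],[0,0,0]]}'
python3 - <<'E'
from f import *
c=grab('wrist','w13'); grab('side','d13'); print(sense()['ee_pos']); h,s,v=masks(c)
H=dict(red=[.609,-.1468],steel=[.5826,-.2677],blue=[.4615,-.2424],black=[.4866,-.1207])
red=((h<8)|(h>172))
blob(c,red&(s>150),[*H['blue'],.195],45,'bottle cap top',.195)
blob(c,(h>38)&(h<75)&(s>110),[*H['black'],.174],40,'buffer cap',.174)
blob(c,(s<60)&(v>120),[*H['red'],.136],22,'vial cap',.136)
blob(c,((h>150)|(h<4))&(s>15)&(s<130)&(v>60),[*H['steel'],.11],50,'flask',.108)
for n,z in (('blue',.195),('black',.174),('red',.136),('steel',.11)): print(n,proj(c,[*H[n],z]).round())
E
```

```text
clock: 33.3
ee_pos: [0.5832, -0.2684, 0.1621]
ee_rot: [0.995, -0.102, 0.001, 0.0]
force: [0.1, 0.8, 5.0]
opening: 0.0337
grip_force: 40.4
clock: 33.88
ee_pos: [0.5826, -0.2683, 0.1617]
ee_rot: [0.995, -0.102, -0.0, -0.0]
force: [0.0, -0.7, -0.9]
opening: 0.0851
grip_force: 0.0
clock: 34.72
ee_pos: [0.5518, -0.2068, 0.3644]
ee_rot: [0.995, -0.1, 0.001, -0.001]
force: [0.2, -0.1, 1.1]
opening: 0.0856
grip_force: 0.0
clock: 34.88
ee_pos: [0.5537, -0.2114, 0.3626]
ee_rot: [0.995, -0.101, 0.001, 0.0]
force: [0.3, -0.3, 0.0]
opening: 0.0855
grip_force: 0.0
[ 0.55387337 -0.21199741  0.36175993]
bottle cap top px 387 312 25 r_mm 20.9 [ 0.458  -0.2437  0.195 ]
buffer cap px 246 298 16 r_mm 14.1 [ 0.4863 -0.1231  0.174 ]
vial cap px 246 150 11 r_mm 9.4 [ 0.6097 -0.1486  0.136 ]
flask px 378 150 31 r_mm 29.8 [ 0.5828 -0.2668  0.108 ]
blue [385. 309.]
black [244. 298.]
red [244. 152.]
steel [379. 150.]
```

All four tops sit within 4 mm of the holder axes at seated height. A last check of heights from the side view and of the beaker, by numbers.

```bash
python3 - <<'E'
from f import *
d=load('d13'); h,s,v=masks(d)
red=((h<8)|(h>172))
print(proj(d,[.4605,-.243,.18]),proj(d,[.4866,-.1215,.16]),proj(d,[.609,-.147,.13]))
blob(d,red&(s>130),[.4605,-.243,.179],14,'bottle cap mid',.179)
blob(d,(h>38)&(h<80)&(s>80),[.4866,-.1215,.163],14,'buffer cap mid',.163)
blob(d,(s<50)&(v>120),[.609,-.147,.131],7,'vial cap mid',.131)
a=load('scene0')['pixels'].astype(int); b=grab('scene','s13')['pixels'].astype(int)
print('beaker patch diff',np.abs(a-b)[215:262,262:294].mean(),'ref',np.abs(a-b)[300:340,20:100].mean())
E
```

```text
[456.02675293 231.57144817] [411.4396534 226.8939745] [426.97947801 219.58411142]
bottle cap mid px 457 230 8 r_mm 21.0 [ 0.4694 -0.2441  0.179 ]
buffer cap mid px 412 225 4 r_mm 12.1 [ 0.4921 -0.1212  0.163 ]
vial cap mid px 426 218 9 r_mm 25.8 [ 0.6208 -0.1435  0.131 ]
beaker patch diff 2.0729166666666665 ref 2.319166666666667
```

```bash
python3 -c "
from cell import *
print(sign_off())"
```

```text
the job is handed in; nothing more can be done
None
```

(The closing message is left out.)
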